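# Load the pH calibration station

### The job

Get the pH calibration station ready: put each buffer bottle into the collar of its cap's colour, the glass beaker for rinsing into the wide black collar, and the small storage vial into the small white collar, every one standing upright on the floor of its collar. Some stand in collars that are not their own and must be taken out before the rightful owner can go in; one already in its own collar may stay. Keep everything upright and lower things in rather than dropping them.

Things in the scene. Friction and masses are not known exactly. Their poses are not given: they have to be found in the camera images.
- buffer_red: white bottle with a red screw cap and a red label band, 38 mm in diameter, 75 mm tall: straight body to about 55 mm, then a shoulder and a cap 26 mm in diameter from 58 mm up. Loose, about 70 g. Origin: centre of its underside, z up its axis; at the start it stands upright somewhere on the tray's floor or inside a collar that need not be its own.
- buffer_green: white bottle with a green screw cap and a green label band, 38 mm in diameter, 75 mm tall: straight body to about 55 mm, then a shoulder and a cap 26 mm in diameter from 58 mm up. Loose, about 70 g. Origin: centre of its underside, z up its axis; at the start it stands upright somewhere on the tray's floor or inside a collar that need not be its own.
- buffer_blue: white bottle with a blue screw cap and a blue label band, 38 mm in diameter, 75 mm tall: straight body to about 55 mm, then a shoulder and a cap 26 mm in diameter from 58 mm up. Loose, about 70 g. Origin: centre of its underside, z up its axis; at the start it stands upright somewhere on the tray's floor or inside a collar that need not be its own.
- beaker: empty clear glass beaker, 51 mm in diameter, 68 mm tall, thin wall; grip it round the outside. Loose, about 70 g. Origin: centre of its underside, z up its axis; at the start it stands upright on the floor of the steel spill tray (4 mm above the worktop; rim 18 mm above it). A petri dish and a timer, fixed and 16 mm tall, lie between the loose things.
- vial: small clear vial with a white screw cap and a yellow label, 27 mm in diameter, 52 mm tall. Loose, about 22 g. Origin: centre of its underside, z up its axis; at the start it stands upright somewhere on the tray's floor or inside a collar that need not be its own.
- collar_red: red collar fixed on the tray, home of the red-capped bottle: ring open at the bottom (contents stand on the tray's floor), bore 43 mm wide up to 10 mm, then flaring to 56 mm at the rim, 18 mm above the floor; 64 mm over all. Origin: bore centre at floor level; z up, y along the row of five collars (95 mm apart), x across it.
- collar_green: green collar fixed on the tray, home of the green-capped bottle: ring open at the bottom (contents stand on the tray's floor), bore 43 mm wide up to 10 mm, then flaring to 56 mm at the rim, 18 mm above the floor; 64 mm over all. Origin: bore centre at floor level; z up, y along the row of five collars (95 mm apart), x across it.
- collar_blue: blue collar fixed on the tray, home of the blue-capped bottle: ring open at the bottom (contents stand on the tray's floor), bore 43 mm wide up to 10 mm, then flaring to 56 mm at the rim, 18 mm above the floor; 64 mm over all. Origin: bore centre at floor level; z up, y along the row of five collars (95 mm apart), x across it.
- collar_wide: black, the widest collar fixed on the tray, home of the beaker: ring open at the bottom (contents stand on the tray's floor), bore 57 mm wide up to 10 mm, then flaring to 70 mm at the rim, 18 mm above the floor; 78 mm over all. Origin: bore centre at floor level; z up, y along the row of five collars (95 mm apart), x across it.
- collar_small: white, the smallest collar fixed on the tray, home of the vial: ring open at the bottom (contents stand on the tray's floor), bore 32 mm wide up to 10 mm, then flaring to 45 mm at the rim, 18 mm above the floor; 53 mm over all. Origin: bore centre at floor level; z up, y along the row of five collars (95 mm apart), x across it.
There are look-alikes about, which are no part of the job. What is shaped like the beaker but pink is not meant.

How it is judged:
By the outcome, as a careful person would: the job done as asked, in the order asked, and still so for the second after the job is handed in, with the robot touching nothing.
It also fails if it takes over 112 s, if anything falls off the work surface, if the arm or the gripper's body presses on something with over 40 N, if the wrist force passes 120 N, or if a joint passes its speed limit or range.

### The arm

A 6-joint arm with a two-finger parallel gripper is mounted at the origin on a cart in front of the work surface, level with it; the furniture and walls round the work are solid. World frame = base frame: x ahead of the robot, y to its left, z up, the work surface at z = 0. Lengths are in m, angles in rad, forces in N, time in s.
With the tool pointing down it reaches from about 0.375 to 0.925 m from the base axis. Payload 5.7 kg.
Tool frame: the origin (TCP) lies midway between the tips of the shut fingers; the grasp point (between the pads) lies 19 mm behind it; z points along the fingers, y is the line along which they close (so a half turn about z gives the same grasp; the last joint's range is limited). The gripper opens to 88 mm and grips with 3 to 60 N. Pads are 20 mm wide; open, the fingers measure 115 mm over their backs; the gripper's body (75 mm by 178 mm) begins 61 mm behind the grasp point.
Start: joints at [-1.238, 0.359, 1.51, -0, 1.272, -0.115], TCP at [0.26, -0.541, 0.223] pointing down, gripper open.
Joint ranges: [-2.97, 2.97], [-1.01, 2.36], [0.21, 2.38], [-0.96, 4.11], [0.2, 2.71], [-2.98, 2.98]. Speed limits (rad/s): [2.39, 2.39, 3.14, 3.14, 3.14, 3.14].

### API

Orientations are given as a unit quaternion [x, y, z, w].
In Python, from bench import move_ptp, servo_line, goto_joints, move_gripper, sleep, inverse_kinematics, capture, PlanningError, close_job, spot_in, silhouettes, current_clock, current_joint_pos, current_qvel, current_joint_torque, current_position, current_orientation, current_force, current_torque, current_finger_gap, current_grip_force gives the robot as it stands. Calls block until the motion is done:
- move_ptp(position, orientation): joint-space move of the TCP to a pose.
- servo_line(position, orientation=None, rate=0.15, contact_N=None): straight line of the TCP; orientation=None keeps the orientation; rate is the mean speed in m/s. With contact_N (N) it stops when the force on the tool has changed by that much, and returns True; else False.
- goto_joints(angles): joint-space move.
- move_gripper(opening): finger opening in m; the grip force is fixed at half the most; returns when the fingers have stopped.
- sleep(seconds).
- inverse_kinematics(position, orientation): joint angles nearest the present ones, or None.
- capture(name): name is "scene" or "top" or "wrist"; returns a dict with "image" (420x560x3 uint8, blue, green, red), "range_z" (420x560 float32, m along the optical axis (not along the pixel's ray), 0 where there is no reading), "intrinsics" (3x3 intrinsics, pixels), "R" (3x3) and "t" (3): a world point X has camera coordinates R X + t. Camera axes: x right, y down, z forward; pixel columns grow to the right and rows downward; lengths in m; the calibration is good to about 2 mm. A picture is of the moment at which its call begins.
A pose or a line that the arm cannot do raises PlanningError and nothing moves.
- close_job(): hands the job in; it is judged then, once.
Trained networks look in the newest picture that a camera, given by its name, has taken for a name from the list of things; names that differ only in an ending like _2 or _b are one class to them, and where a whole thing is asked for, a point or a joint stands for the part that bears it (a point fixed in the world has none). Each returns a list of dicts, best first, with "conf" (0 to 1); they miss things now and then, are a little off and sometimes report something else, mostly with a low value. They report only what shows in the picture. A call takes as long as a camera call. They do not tell look-alikes from the thing itself.
- spot_in(camera, query): "xy" ([column, row] in pixels, amid what is visible of it).
- silhouettes(camera, query): "region" (420x560 bool, what is visible of it) and "xy" ([column, row] in pixels, amid what is visible of it).
Readings, each from a call of its own:
- current_clock(): time.
- current_joint_pos(): joint angles.
- current_qvel(): joint speeds.
- current_joint_torque(): joint torques, N m.
- current_position(): TCP position.
- current_orientation(): TCP orientation.
- current_force(): force on the tool from outside, world axes, zero at the start.
- current_torque(): the same for the moment, N m.
- current_finger_gap(): finger opening in m.
- current_grip_force(): force on a finger pad.
Only numpy, scipy, OpenCV 4.12 (cv2) and the standard library are available. Lean on these libraries where they do the work, as an engineer would, in place of code of your own. Each camera call takes 0.05 s, during which the arm holds its last target. There are 200 camera calls.

## Working session

There is one attempt and no reset: what is moved stays moved. The work goes in short steps, each a Python script; the robot and the scene stay as the last script left them, time stands still between calls to the robot, and variables do not carry over. Pictures are saved under pics/ and viewed, at most 14 in all, crops included, and the job is handed in when it is done.

```bash
mkdir -p pics; python3 - <<'E'
from bench import *
import cv2,numpy as np
for n in("top","scene"):
    c=capture(n); cv2.imwrite(f"pics/{n}0.png",c["image"])
    R,t=c["R"],c["t"];print(n,"cam",-R.T@t,R[2])
    for q in["buffer_red","buffer_green","buffer_blue","beaker","vial","collar_red","collar_green","collar_blue","collar_wide","collar_small"]:
        o=[]
        for d in spot_in(n,q)[:5]:
            u,v=d["xy"];z=c["range_z"][int(v),int(u)]
            X=R.T@(np.linalg.inv(c["intrinsics"])@[u*z,v*z,z]-t)
            o.append((round(d["conf"],2),np.round([u,v]).astype(int).tolist(),X.round(3).tolist()))
        print(q,o)
print(current_clock())
E
```

```text
top cam [0.40357159 0.041746   0.98880346] [ 0.10415122 -0.00510031 -0.99454839]
buffer_red []
buffer_green [(0.83, [384, 210], [0.501, -0.18, 0.077])]
buffer_blue [(0.64, [328, 154], [0.619, -0.072, 0.077])]
beaker [(0.9, [197, 233], [0.463, 0.207, 0.023]), (0.65, [149, 309], [0.306, 0.309, 0.019])]
vial [(0.66, [286, 155], [0.621, 0.016, 0.058])]
collar_red [(0.61, [192, 158], [0.631, 0.221, 0.004])]
collar_green [(0.95, [376, 148], [0.646, -0.185, 0.005])]
collar_blue [(0.78, [278, 157], [0.63, 0.033, 0.006])]
collar_wide [(0.55, [319, 146], [0.651, -0.059, 0.017])]
collar_small [(0.76, [240, 157], [0.631, 0.116, 0.006])]
scene cam [-0.17325754  0.69904704  0.78735047] [ 0.56102635 -0.54502002 -0.62305908]
buffer_red [(0.76, [312, 207], [0.452, -0.005, 0.05])]
buffer_green [(0.6, [351, 177], [0.478, -0.18, 0.039])]
buffer_blue [(0.63, [282, 168], [0.616, -0.066, 0.049]), (0.58, [314, 208], [0.446, -0.008, 0.046])]
beaker [(0.74, [253, 315], [0.321, 0.29, 0.018]), (0.66, [255, 185], [0.619, 0.026, 0.037]), (0.58, [239, 248], [0.448, 0.216, 0.06]), (0.47, [308, 159], [0.64, -0.191, 0.012])]
vial [(0.73, [255, 186], [0.618, 0.026, 0.036])]
collar_red [(0.89, [194, 224], [0.635, 0.203, 0.002])]
collar_green [(0.64, [306, 158], [0.65, -0.189, 0.011])]
collar_blue [(0.75, [258, 195], [0.611, 0.024, 0.011])]
collar_wide [(0.82, [282, 180], [0.613, -0.064, 0.015]), (0.28, [350, 176], [0.48, -0.174, 0.046])]
collar_small []
1.1
```

View pics/top0.png

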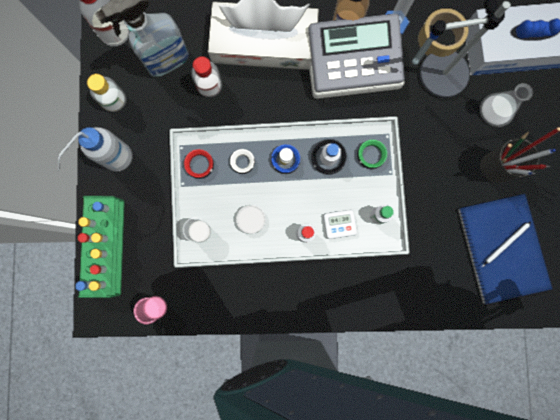

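View pics/scene0.png

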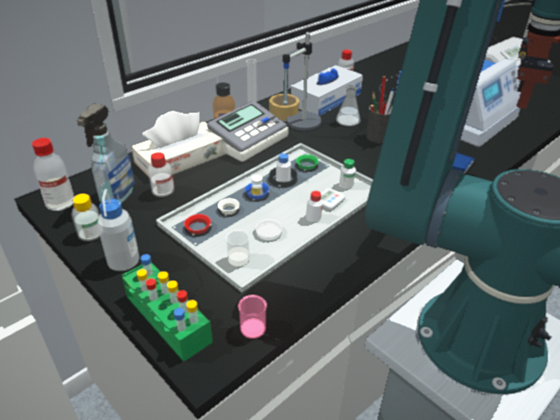

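Top view: the collar row runs red (198,163), white (242,160), blue (286,158, holding the vial), black (329,155, holding the blue bottle), green (372,153). On the tray floor are the clear beaker (197,230), the red bottle (307,232) and the green bottle (385,212).

Candidates: the red cap at (307,232) in the tray is the one meant; (206,75) stands outside the tray and is a look-alike. The clear beaker at (197,230) is meant; the pink one at (149,309) is not.

```bash
cat > h.py <<'E'
from bench import *
import cv2,numpy as np
from scipy.optimize import least_squares
def cloud(c):
    z=c["range_z"].astype(float);v,u=np.indices(z.shape)
    P=np.stack([u*z,v*z,z],-1)@np.linalg.inv(c["intrinsics"]).T
    X=(P-c["t"])@c["R"]; X[z==0]=np.nan; return X
def sel(X,xy,r,z0,z1):
    m=(np.hypot(X[...,0]-xy[0],X[...,1]-xy[1])<r)&(X[...,2]>z0)&(X[...,2]<z1)
    return X[m]
def ring(P,xy,r):
    s=least_squares(lambda p:np.hypot(P[:,0]-p[0],P[:,1]-p[1])-r,xy,loss="soft_l1",f_scale=.002)
    return s.x
E
python3 - <<'E'
from h import *
c=capture("top");X=cloud(c);img=c["image"]
cv2.imwrite("pics/crop1.png",cv2.resize(img[120:270,165:415],None,fx=3.2,fy=3.2,interpolation=cv2.INTER_CUBIC))
C={"red":((.626,.216),.030),"small":((.626,.121),.0245),"blue":((.626,.026),.030),"wide":((.626,-.07),.037),"green":((.626,-.165),.030)}
for k,(p,r) in C.items():
    P=sel(X,p,.055,.017,.028)
    q=ring(P,p,r); print(k,len(P),q.round(4), np.round(P[:,2].mean(),4), np.hypot(*(P[:,:2]-q).T).mean().round(4))
for k,p,z in[("redb",(.46,-.02),.07),("greenb",(.5,-.18),.07),("blueb",(.619,-.07),.07),("vial",(.621,.02),.05)]:
    P=sel(X,p,.04,z,.1);print(k,len(P),np.median(P,0).round(4),((P.max(0)+P.min(0))/2).round(4))
P=sel(X,(.46,.207),.06,.02,.1);print("beaker",len(P),P[:,:].min(0) if len(P) else 0,P.max(0) if len(P) else 0, P.mean(0))
silh=silhouettes("top","beaker")
Ki=np.linalg.inv(c["intrinsics"]);R,t=c["R"],c["t"];o=-R.T@t
for s in silh:
    v,u=np.nonzero(s["region"]);print("sil",s["conf"],u.min(),u.max(),v.min(),v.max())
    for h in(.004,.072):
        d=np.c_[u,v,np.ones_like(u)]@Ki.T@R; W=o+d*((h-o[2])/d[:,2])[:,None];print(h,W.min(0).round(4),W.max(0).round(4))
E
```

```text
red 294 [0.6159 0.2066] 0.0204 0.0304
small 204 [0.6193 0.1106] 0.0209 0.022
blue 278 [0.6239 0.016 ] 0.0209 0.0265
wide 354 [ 0.6278 -0.0788] 0.0209 0.0331
green 299 [ 0.6303 -0.1715] 0.0208 0.0302
redb 128 [ 0.4584 -0.0233  0.079 ] [ 0.4586 -0.0235  0.0771]
greenb 132 [ 0.4962 -0.1843  0.0789] [ 0.4964 -0.1854  0.0768]
blueb 129 [ 0.6261 -0.0789  0.0788] [ 0.6269 -0.0793  0.0764]
vial 126 [0.6243 0.0155 0.0561] [0.6243 0.0163 0.0552]
beaker 552 [0.43072085 0.18028189 0.02017337] [0.49368954 0.2594625  0.07524489] [0.46976574 0.2076808  0.03949391]
sil 0.93 182 210 218 241
0.004 [0.4474 0.1826 0.004 ] [0.498  0.2435 0.004 ]
0.072 [0.4444 0.1729 0.072 ] [0.4914 0.2296 0.072 ]
sil 0.6 134 165 296 323
0.004 [0.275  0.2792 0.004 ] [0.3316 0.3454 0.004 ]
0.072 [0.2838 0.2628 0.072 ] [0.3365 0.3244 0.072 ]
sil 0.52 230 254 148 173
0.004 [0.5956 0.0849 0.004 ] [0.6521 0.1379 0.004 ]
0.072 [0.5823 0.0819 0.072 ] [0.6349 0.1313 0.072 ]
```

View pics/crop1.png

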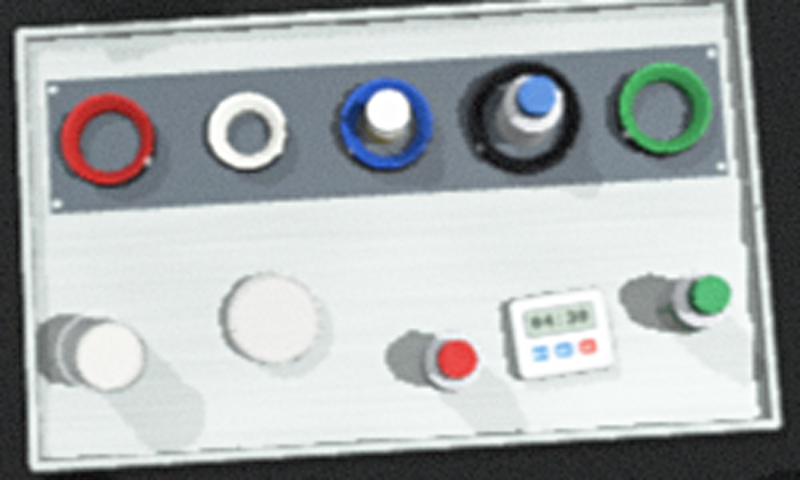

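The crop confirms the red cap at (457,357), the green cap at (708,293), blue in black, the vial in blue, and the clear beaker at about (95,353). The red, white and green collars are empty. The measured heights (79 and 56 mm tops) and the 95 mm spacing agree with the sizes given. Red and green go first.

```bash
cat >> h.py <<'E'
M=dict(red=(.6159,.2066),small=(.6193,.1106),blue=(.6239,.016),wide=(.6278,-.0788),green=(.6303,-.1715))
A=np.array(list(M.values())); m=A.mean(0); k=np.array([2,1,0,-1,-2.])
d=(k[:,None]*(A-m)).sum(0); d/=np.linalg.norm(d)
H={n:m+.095*i*d for n,i in zip(M,k)}
Q=[1.,0,0,0]; UP=.13
def pick(xy,op,z=.025):
    move_gripper(op); move_ptp([*xy,UP],Q); servo_line([*xy,z],rate=.15)
    move_gripper(0.0); print("gap",round(current_finger_gap(),4),"grip",current_grip_force())
    servo_line([*xy,UP+.005],rate=.15); print("gap up",round(current_finger_gap(),4))
def place(xy,op,z=.025):
    servo_line([*xy,UP+.005],rate=.2); servo_line([*xy,z+.025],rate=.15)
    hit=servo_line([*xy,z+.0005],rate=.03,contact_N=8)
    print("placed",hit,np.round(current_position(),4),np.round(current_force(),1))
    move_gripper(op); servo_line([*xy,UP],rate=.15); print("t",current_clock())
E
python3 - <<'E'
from h import *
print({k:v.round(4) for k,v in H.items()})
for p in[(.458,-.0235,.025),(.497,-.185,.025),(*H["red"],.025),(.47,.207,.025)]:
    print(inverse_kinematics(list(p),Q))
pick((.4586,-.0235),.06); place(H["red"],.06)
c=capture("wrist");cv2.imwrite("pics/w1.png",c["image"])
E
```

```text
{'red': array([0.616 , 0.2064]), 'small': array([0.6197, 0.1115]), 'blue': array([0.6234, 0.0166]), 'wide': array([ 0.6272, -0.0783]), 'green': array([ 0.6309, -0.1733])}
[-2.02075142e-01  4.57173862e-01  2.00871146e+00 -4.44089210e-16
  6.75707326e-01  1.36872119e+00]
[-4.86634056e-01  5.22625181e-01  1.85027454e+00 -4.44089210e-16
  7.68692929e-01  1.08416227e+00]
[ 2.17117948e-01  6.42058560e-01  1.57096795e+00 -4.44089210e-16
  9.28566148e-01  1.78791427e+00]
[ 2.80297342e-01  5.06930800e-01  1.88777726e+00 -4.44089210e-16
  7.46884594e-01  1.85109367e+00]
gap 0.0377 grip 29.846987397177145
gap up 0.0374
placed True [0.6155 0.2065 0.0255] [-0.5  0.4  4.2]
t 10.5333
```

View pics/w1.png

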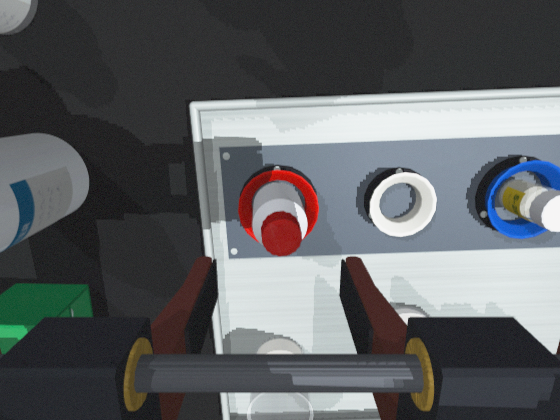

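The red bottle stands in the red collar (280,215). Next are green, the vial, then blue.

```bash
python3 - <<'E'
from h import *
pick((.4963,-.1848),.06); place(H["green"],.06)
pick((.6243,.016),.05); place(H["small"],.05)
pick((.6265,-.0790),.06); place(H["blue"],.06)
c=capture("top");X=cloud(c)
for k,z in[("red",.07),("green",.07),("blue",.07),("small",.05)]:
    P=sel(X,H[k],.04,z,.1);print(k,len(P),np.median(P,0).round(4) if len(P) else 0)
move_ptp([.40,.207,.16],Q)
c=capture("wrist");cv2.imwrite("pics/w2.png",c["image"])
X=cloud(c)
for s in silhouettes("wrist","beaker"): print(s["conf"],s["xy"],np.nanmean(X[s["region"]],0).round(3))
P=sel(X,(.47,.207),.05,.067,.08);print(len(P))
if len(P)>20:print("rim",ring(P,(.47,.207),.0245),P.min(0),P.max(0))
print(current_clock())
E
```

```text
gap 0.0372 grip 29.8007728921948
gap up 0.0372
placed True [ 0.6304 -0.1731  0.0257] [-0.2  0.3  3.8]
t 18.2583
gap 0.0261 grip 30.00080409910879
gap up 0.0257
placed True [0.6192 0.1115 0.0255] [-0.   0.2  4.9]
t 25.25
gap 0.0374 grip 30.00151792599354
gap up 0.0375
placed True [0.6229 0.0167 0.0257] [0.2 0.6 4.6]
t 32.1917
red 128 [0.6138 0.2036 0.0785]
green 131 [ 0.6301 -0.1745  0.0787]
blue 104 [0.6213 0.016  0.0786]
small 0 0
0.94 [159.6, 293.0] [0.324 0.309 0.039]
0.57 [280.5, 123.9] [0.468 0.205 0.041]
1159
rim [0.46924664 0.20524844] [0.44412496 0.17984386 0.06700213] [0.49444658 0.23039469 0.07596552]
33.475
```

View pics/w2.png

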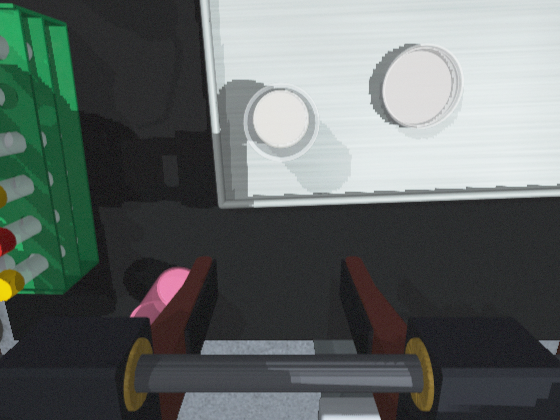

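The clear beaker is at (281,120), with its rim fitted at (0.469, 0.205), which agrees with the top view. The pink one at (165,290) is the look-alike.

```bash
python3 - <<'E'
from h import *
pick((.4692,.2052),.078,.03); place(H["wide"],.075,.03)
move_ptp([.40,.0,.25],Q)
c=capture("wrist");cv2.imwrite("pics/w3.png",c["image"])
move_ptp([.3,-.45,.25],Q)
c=capture("top");cv2.imwrite("pics/t3.png",cv2.resize(c["image"][120:270,165:415],None,fx=3.2,fy=3.2));X=cloud(c)
for k,z in[("red",.07),("green",.07),("blue",.07),("small",.05),("wide",.065)]:
    P=sel(X,H[k],.04,z,.1);print(k,H[k].round(4),len(P),np.median(P,0).round(4) if len(P) else 0, P[:,2].max() if len(P) else 0)
E
```

```text
gap 0.0497 grip 30.000691581253704
gap up 0.05
placed True [ 0.6266 -0.0783  0.0304] [-0.5  0.2  4.6]
t 41.2667
red [0.616  0.2064] 126 [0.6141 0.2027 0.0786] 0.08254526016924732
green [ 0.6309 -0.1733] 133 [ 0.6297 -0.174   0.0785] 0.0826281797275657
blue [0.6234 0.0166] 124 [0.6228 0.016  0.0789] 0.08347284738909692
small [0.6197 0.1115] 128 [0.6175 0.1116 0.0558] 0.06000210961781311
wide [ 0.6272 -0.0783] 115 [ 0.6324 -0.082   0.0709] 0.07624110490377835
```

View pics/w3.png

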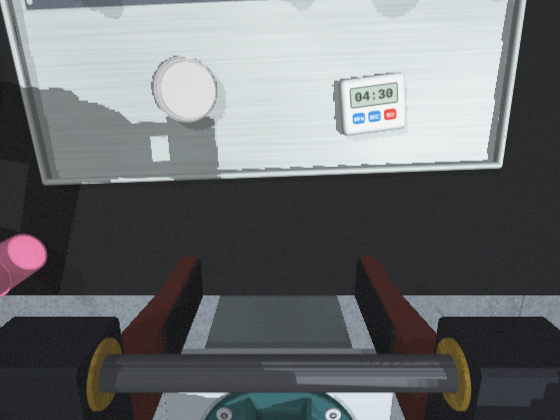

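View pics/t3.png

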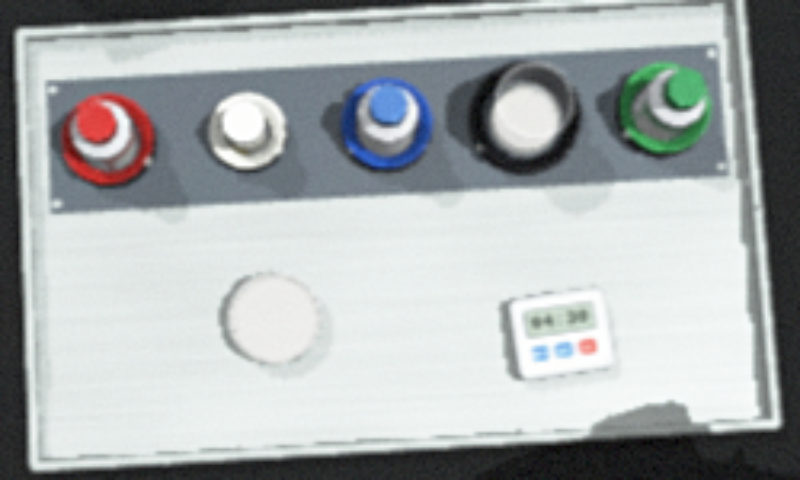

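All five stand in their own collars: red (97,120), vial (245,123), blue (388,105), beaker (525,110), green (685,88). The tops are at the right heights. The red cap is 3.7 mm off its collar centre, so I'll check for tilt before handing in.

```bash
python3 - <<'E'
from h import *
X=np.mean([cloud(capture("top")) for _ in range(6)],0)
for k,z,r in[("red",.074,.011),("green",.074,.011),("blue",.074,.011),("small",.051,.01)]:
    P=sel(X,H[k],.04,z,.1);c0=np.median(P,0);P=sel(X,c0,r,z,.1)-c0
    a=np.linalg.lstsq(np.c_[P[:,:2],np.ones(len(P))],P[:,2],rcond=None)[0];print(k,len(P),c0.round(4),"slope deg",np.degrees(a[:2]).round(1))
E
```

```text
red 92 [0.6141 0.204  0.0788] slope deg [1.7 2.5]
green 87 [ 0.6302 -0.1751  0.0789] slope deg [-0.3  3.1]
blue 91 [0.6232 0.0159 0.0788] slope deg [-0.1  0.2]
small 66 [0.6178 0.1117 0.056 ] slope deg [ 1.3 -2. ]
```

```bash
python3 -c "
from bench import *
print(close_job(),current_clock())"
```

```text
the job is handed in; nothing more can be done
the job is handed in; nothing more can be done
```

The job is handed in: the three buffer bottles, the beaker and the vial each stand upright in their own collar, and the last recorded robot time was 41 s (after the final placement), against the 112 s limit.

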